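# Clamp a coaxial coupler and probe its centre contact

### The job

Turn the knurled sleeve of the bench chuck clockwise (seen from above) until it stops, so that its jaws clamp the coupler standing in it. Then take the test probe out of its holder block and, holding it upright, press its sprung tip gently on the small raised brass contact at the centre of the coupler's top, until the tip is pushed about half way in, never jabbing it. Finish while holding it there, without letting go, and leave the other things on the bench where they are.

Things in the scene. Friction and masses are not known exactly. Their poses are not given: they have to be found in the camera images.
- chuck: bench chuck, bolted to the bench. Steel base plate 110 x 110 x 12 mm, a 48 mm round body on it up to 30 mm above the bench (the coupler stands on this), a knurled sleeve around it and three jaws inside the sleeve. Origin: centre of the base's underside, at bench level; z (up) is the chuck's axis
- sleeve (a joint): turn of the chuck's knurled steel sleeve, rad; grows as it turns clockwise seen from above and closes the jaws (2.8 mm of jaw travel per rad). It starts between 0 and 0.35, the jaws meet the coupler at about 0.9, and a hard stop is at 1.08. Stiff (about 0.4 N m, up to 0.7 as the jaws bite) and stays where it is left; clamped is beyond 0.97
- sleeve_top (a point): point on the chuck's axis in the plane of the sleeve's top rim, 60 mm above the bench. The sleeve is round, 56 mm across, from 26 to 60 mm above the bench; fingers can take it from above anywhere around it
- jaw0: one of three dark steel jaws, 9 mm wide, spaced 120 degrees, inside the sleeve; tops 66 mm above the bench. Origin: on the chuck's axis (when open), 30 mm above the bench; it slides inwards as the sleeve turns
- jaw1: second jaw, like jaw0
- jaw2: third jaw, like jaw0
- coupler: aluminium coaxial coupler, a round part 22 mm in diameter and 52 mm tall with a 25 mm collar near its top, standing upright and loose (about 2 mm play) in the chuck until clamped; 0.09 kg. Origin: centre of its underside, z up along it; its top is 82 mm above the bench
- contact (a point): centre of the top face of the coupler's brass contact: a disc 10 mm in diameter, raised 2 mm above the white insulator on the coupler's top; 52 mm above the coupler's origin
- holder: fixed wooden holder block 70 x 70 x 60 mm, with a round 12 mm hole 52 mm deep at the middle of its top that the probe stands in (smaller empty holes beside it). Origin: centre of its underside
- probe: test probe standing upright in the holder, about 0.08 kg: black square handle 22 x 22 mm, 84 mm tall; below it a round steel shaft 8 mm thick, 30 mm long, then the sprung tip, 16 mm long, all down in the hole. Origin: centre of the handle's underside, which rests on the holder, 60 mm above the bench; z up along the handle, x and y square to its sides
- plunger (a joint): how far the sprung tip is pushed into the probe, m: 0 free, 0.012 at its stop. The spring gives about 0.9 N at the start, 3 N half way and 5 N at the stop
- tip (a point): the very end of the probe's sprung brass tip (rounded, 5 mm thick), 46 mm below the probe's origin along the probe when free
- bin: bystander: open yellow plastic parts bin 110 x 150 x 60 mm; origin under its centre
- screwdriver: bystander: screwdriver lying on the bench along its x axis, low; origin on its underside
- adapter: bystander: black mains adapter 100 x 55 x 34 mm; origin under its centre
- coupler_cap: bystander: round aluminium cap 32 mm in diameter, 22 mm tall; origin under its centre
Not all that is in view belongs to the job. Of the things shaped like the probe, the black one is meant. Of the things that look like the chuck, the smaller one is meant.

How it is judged:
On the way, in this order (a step that is already met when the one before it is completed fails the run):
1. the sleeve is turned home and all three jaws clamp the coupler, with the probe still in its holder (value of joint sleeve above 0.97 rad and contact force between each of jaw0, jaw1, jaw2 and coupler above 2 N and distance of probe from where it was at the start of the episode below 0.01 m), for 0.2 s.
2. the probe is drawn clear of its holder (height (world z) of tip above 0.065 m and contact force between probe and the fingers above 1 N), for 0.1 s.
3. the upright probe presses the contact lightly (value of joint sleeve above 0.97 rad and contact force between each of jaw0, jaw1, jaw2 and coupler above 2 N and horizontal distance between tip and contact below 0.0045 m and z of tip in the frame of contact between -0.002 and 0.003 m and angle between probe's own z axis and vertical below 0.12 rad and value of joint plunger between 0.002 and 0.0105 m and contact force between probe and coupler between 0.7 and 7 N and contact force between probe and the fingers above 1 N and contact force between probe and holder below 0.05 N), for 0.5 s.
At the end, for the whole second after the job is handed in: Sleeve beyond 0.97 rad, every jaw pressing the coupler over 2 N, coupler upright (0.06 rad). Fingers hold the probe still and upright (0.12 rad), clear of holder; tip on the contact within 4.5 mm of its centre, pushed in 2 to 10.5 mm, at 0.7 to 7 N; fingers off the coupler (all of step 3 and angle between coupler's own z axis and vertical below 0.06 rad and linear speed of probe below 0.02 m/s and contact force between the fingers and coupler below 0.05 N); the arm keeps its last pose, push and grip.
It fails at once if the probe is jabbed on the coupler (over 12 N) (contact force between probe and coupler above 12 N).
It fails at once if the coupler is pulled out of the chuck (distance of coupler from where it was at the start of the episode above 0.02 m).
It fails at once if a bystander (bin, screwdriver, adapter or cap) is moved over 15 mm (distance of any of bin, screwdriver, adapter, coupler_cap from where it was at the start of the episode above 0.015 m).
It also fails if it takes over 51 s, if anything falls off the work surface, if the arm or the gripper's body presses on something with over 40 N, if the wrist force passes 120 N, or if a joint passes its speed limit or range.

### The arm

A 6-joint arm with a two-finger parallel gripper is mounted at the origin on the work surface. World frame = base frame: x ahead of the robot, y to its left, z up, the work surface at z = 0. Lengths are in m, angles in rad, forces in N, time in s.
With the tool pointing down it reaches from about 0.375 to 0.75 m from the base axis. Payload 9 kg.
Tool frame: the origin (TCP) lies at the very end of the fingers, on their centre line; the grasp point (between the pads) lies 19 mm behind it (bot.tcp_to_grasp is the distance from the TCP to the grasp point, in m); z points along the fingers, y is the line along which they close (so a half turn about z gives the same grasp; the last joint's range is limited). The gripper opens to 85 mm and grips with 20 to 120 N. Pads are 22 mm wide; open, the fingers measure 114 mm over their backs; the gripper's body (76 mm by 85 mm) begins 54 mm behind the grasp point. The pads swing forward as they close: fully open they stand 13 mm farther back than shut.
Start: joints at [-1.359, 0.104, 0.097, 1.564, 0, 1.353], TCP at [0.25, -0.545, 0.231] pointing down, gripper open.
Joint ranges: [-2.99, 2.99], [-0.84, 1.86], [-1.1, 1.16], [-1.84, 2.11], [-1.51, 1.56], [-3.14, 3.14]. Speed limits (rad/s): [2.22, 2.22, 2.57, 3.14, 3.14, 3.14].

### API

Orientations are given as a 3x3 rotation matrix whose columns are the frame's x, y, z axes.
In Python, from station import readout, imaging, bot gives the robot as it stands. The module is installed in compiled form; this text tells all that it offers.
- The arm moves only by the tool arm_command, never from a script. Its arguments are lists of equal length, an entry for each row: "slide": the shift along the tool's x, y, z each as a share of 0.15 m, from -1 to 1, a list of three; "roll": the turn about the tool's z as a share of 60 degrees, from -1 to 1; "fingers": the opening, from -1 (shut) to 1 (fully open). In form: {"slide": [[dx, dy, dz], ...], "roll": [roll, ...], "fingers": [fingers, ...]}. A call has 1 to 8 rows; each row is the pose to reach, as a shift and turn from the pose commanded when the call began, along the tool's axes at that moment; what a row does not reach only later rows make up. A row lasts 1/12 s, in which the tool goes at most 41.7 mm and 7.16 degrees, less where a joint would pass 70% of its speed; a pose out of reach is approached as far as the arm can. A call with a number of a shift or a turn outside -1 to 1 is refused whole. A call with a gripper value outside its range is refused whole. The fingers move at their own pace and stop on an object; "newtons" is the grip in N (left out, the last holds). Time passes only in rows, so rows that repeat a pose let the fingers close. It gives the time, the measured TCP pose, the force, the opening and the grip force at its end, in the units of the state.
- readout.read_state(): the state, without advancing time (a new reading comes with each control period).
- imaging.capture(name): name is "side" or "top"; returns the picture (384x512x3 uint8, red, green, blue); there is no depth.
- imaging.calibration(name): a dict with "K" (3x3 intrinsics, pixels), "pose" (4x4, takes a point from camera to world coordinates). Camera axes: x right, y up, looking along -z (the intrinsics and any distortion apply to the point x, -y, -z); pixel columns grow to the right and rows downward; lengths in m; the calibration is good to about 2 mm. A picture is of the moment at which its call begins. calibration takes no time and is no camera call.
- bot.close_job(): hands the job in; it is judged then, once.
The state is a dict: "time_s": time; "qpos": joint angles; "joint_vel": joint speeds; "tau": joint torques, N m; "tcp_pos": TCP position; "orientation": TCP orientation; "force": force on the tool from outside, world axes, zero at the start; "moment": the same for the moment, N m; "gripper_width": opening from 0.0 (shut) to 1.0 (fully open); "grip_force": force on a finger pad.
Only numpy, scipy, OpenCV 4.12 (cv2) and the standard library are available. Lean on these libraries where they do the work, as an engineer would, in place of code of your own. Each camera call takes 0.05 s, during which the arm holds its last target. There are 200 camera calls.

## Working session

There is one attempt and no reset: what is moved stays moved. The work goes in short steps, Python scripts to look and compute and a tool call to move; the robot and the scene stay as the last step left them, time stands still between calls to the robot, and variables do not carry over. Pictures are saved under pics/ and viewed, at most 10 in all, crops included, and the job is handed in when it is done.

Besides the shell and the picture viewer there is one more tool, called after "Call:" by a JSON object that holds its "method" and its "body". arm_command: Moves the arm, as the interface text tells. Its arguments: {"type":"object","properties":{"slide":{"type":"array"},"roll":{"type":"array"},"fingers":{"type":"array"},"newtons":{"type":"number"}},"required":["slide","roll","fingers"]}

```bash
mkdir -p pics
python3 - <<'E'
from station import readout, imaging, bot
import cv2,numpy as np
for n in("top","side"):
    im=imaging.capture(n); cv2.imwrite(f"pics/{n}0.png",im[:,:,::-1]); c=imaging.calibration(n); print(n,c["K"],c["pose"].round(4),[k for k in c])
s=readout.read_state(); print(s["tcp_pos"],s["orientation"],s["time_s"],bot.tcp_to_grasp)
E
```

```text
top [[422.38477989   0.         260.20988732]
 [  0.         422.38477989 198.43403309]
 [  0.           0.           1.        ]] [[ 0.0077  0.9833 -0.1819  0.4365]
 [-0.9998  0.0104  0.0142  0.1198]
 [ 0.0158  0.1818  0.9832  1.134 ]
 [ 0.      0.      0.      1.    ]] ['K', 'pose']
side [[365.99056632   0.         249.13214463]
 [  0.         365.99056632 189.26044358]
 [  0.           0.           1.        ]] [[-0.8612  0.3703 -0.348   0.2828]
 [-0.5079 -0.6032  0.615   0.702 ]
 [ 0.0178  0.7064  0.7076  0.7422]
 [ 0.      0.      0.      1.    ]] ['K', 'pose']
[ 0.24994823 -0.54514242  0.23064547] [[ 9.09064250e-01  4.16655893e-01 -2.38023985e-04]
 [ 4.16655889e-01 -9.09063609e-01  1.10720712e-03]
 [ 2.44945427e-04 -1.10569650e-03 -9.99999359e-01]] 0.1 0.0187
```

View pics/top0.png

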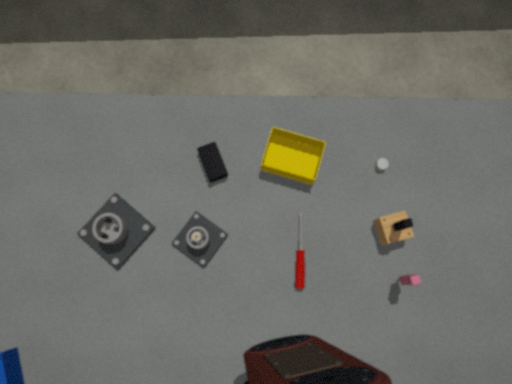

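View pics/side0.png

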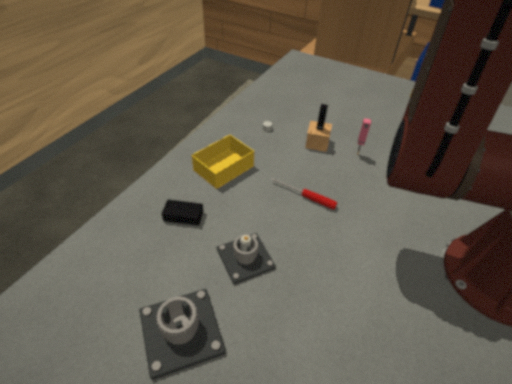

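The top view shows the small chuck at (199,238) and the large one at (110,230). The black probe in the holder is at (402,225) and a pink look-alike at (411,280). In the side view the small chuck is at (246,250) and the black probe at (322,115). By the description I choose the small chuck and the black probe, and check both in close crops.

```bash
cat > h.py <<'E'
from station import readout, imaging, bot
import cv2,numpy as np
def ray(n,u,v):
    c=imaging.calibration(n);K=c["K"];P=c["pose"]
    d=np.array([(u-K[0,2])/K[0,0],-(v-K[1,2])/K[1,1],-1.]);return P[:3,3],P[:3,:3]@d
def at(n,u,v,z):
    o,d=ray(n,u,v);return (o+d*(z-o[2])/d[2]).round(4)
def proj(n,p):
    c=imaging.calibration(n);K=c["K"];P=c["pose"];q=P[:3,:3].T@(np.array(p)-P[:3,3])
    return np.array([K[0,0]*q[0]/-q[2]+K[0,2],K[1,1]*-q[1]/-q[2]+K[1,2]])
def tri(*uv):
    A=np.zeros((3,3));b=np.zeros(3)
    for n,u,v in uv:
        o,d=ray(n,u,v);d=d/np.linalg.norm(d);M=np.eye(3)-np.outer(d,d);A+=M;b+=M@o
    return np.linalg.solve(A,b).round(4)
def crop(im,u,v,w,h,s):return cv2.resize(im[v:v+h,u:u+w,::-1],None,fx=s,fy=s,interpolation=cv2.INTER_CUBIC)
E
python3 - <<'E'
from h import *
t=imaging.capture("top");s=imaging.capture("side")
a=np.hstack([crop(t,165,205,66,66,6),crop(t,370,195,66,66,6)])
b=np.hstack([crop(s,213,220,66,50,6),crop(s,290,95,66,50,6)])
cv2.imwrite("pics/c1.png",cv2.resize(np.vstack([a,b[:200*2]]),None,fx=.85,fy=.85))
print(at("top",199,238,.06),at("top",402,225,.144))
E
```

```text
[0.5315 0.2588 0.06  ] [ 0.5592 -0.2309  0.144 ]
```

View pics/c1.png

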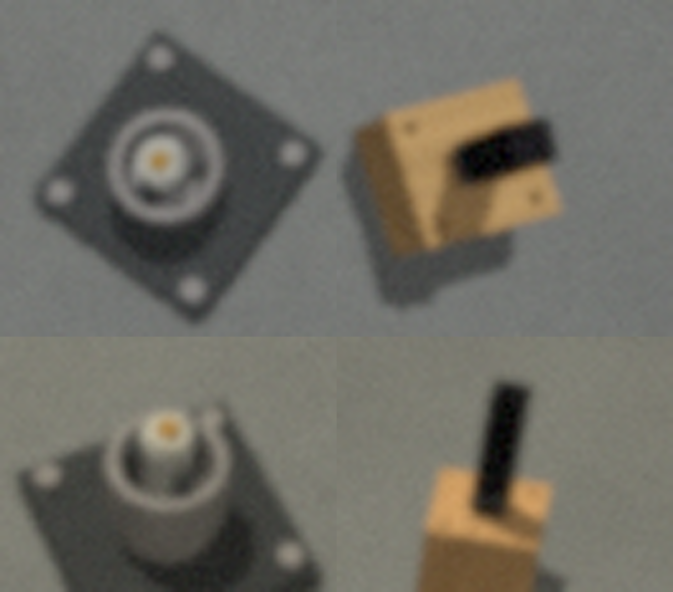

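The crops show the small chuck with the brass contact at top (196.2,236.4) and side (245.9,238.2). The black probe stands in the holder, with its top end near top (408,223) and side (324.4,105).

Run:
```python
from h import *
f=lambda x,y,u,v:(u+x/5.1-.4,v+y/5.1-.4)
print("contact",tri(("top",*f(159,160,165,205)),("side",*f(168,93,213,220))),at("top",*f(159,160,165,205),.082),at("side",*f(168,93,213,220),.082))
print("sleeve",at("top",*f(165.5,165,165,205),.06),at("side",*f(167.5,122,213,220),.06))
B=np.array([at("top",*f(x,y,165,205),.012) for x,y in((160,57),(293,153),(192,290),(60,191))]);print("bolts",B.mean(0),B)
H=np.array([at("top",*f(x-336.6,y,370,195),.06) for x,y in((385,113),(520,78),(565,212),(433,248))]);print("holder",H.mean(0),H)
print("handle top",tri(("top",*f(194,143,370,195)),("side",*f(175,51,290,95))),at("top",*f(194,143,370,195),.144),at("side",*f(175,51,290,95),.144))
# black mask centroids in top and side
from scipy.optimize import least_squares
obs=[]
for n,(u,v,w,h) in(("top",(385,210,40,25)),("side",(310,98,28,45))):
    g=imaging.capture(n)[v:v+h,u:u+w].max(2).astype(np.uint8)
    m=(g<62).astype(np.uint8); k,l,st,_=cv2.connectedComponentsWithStats(m);i=1+st[1:,4].argmax()
    print(n,st[i]+[u,v,0,0,0]);c=max(cv2.findContours((l==i).astype(np.uint8),0,1)[0],key=len)[:,0];r=cv2.minAreaRect(c.astype(np.float32));print(r[0][0]+u,r[0][1]+v,r[1:])
    obs.append((n,(l==i),u,v))
def mask(x,y,yaw,n,u,v,sh):
    R=np.array([[np.cos(yaw),-np.sin(yaw)],[np.sin(yaw),np.cos(yaw)]])
    P=np.array([proj(n,[*(np.array([x,y])+R@[a*.011,b*.011]),z]) for a in(-1,1) for b in(-1,1) for z in(.06,.144)])-[u,v]
    M=np.zeros((sh[0]*8,sh[1]*8),np.uint8);cv2.fillConvexPoly(M,cv2.convexHull(((P+.5)*8).astype(np.int32)),255)
    return cv2.resize(M,sh[::-1],interpolation=cv2.INTER_AREA)/255.
best=[]
for yaw in np.arange(0,90,5):
    for x in np.arange(.545,.575,.002):
        for y in np.arange(-.25,-.22,.002):
            best.append((sum(abs(mask(x,y,np.radians(yaw),n,u,v,m.shape)-m).sum() for n,m,u,v in obs),yaw,x,y))
best.sort();print(*[np.round(b,4) for b in best[:6]],sep="\n")
```

```text
contact [0.5355 0.2646 0.081 ] [0.5345 0.2641 0.082 ] [0.536  0.2654 0.082 ]
sleeve [0.5341 0.2638 0.06  ] [0.5362 0.265  0.06  ]
bolts [0.5348 0.2645 0.012 ] [[0.5951 0.2751 0.012 ]
 [0.5453 0.2042 0.012 ]
 [0.4743 0.2544 0.012 ]
 [0.5245 0.3243 0.012 ]]
holder [ 0.5658   -0.247275  0.06    ] [[ 0.5904 -0.2025  0.06  ]
 [ 0.609  -0.272   0.06  ]
 [ 0.5412 -0.291   0.06  ]
 [ 0.5226 -0.2236  0.06  ]]
handle top [ 0.5656 -0.2433  0.1471] [ 0.565  -0.2447  0.144 ] [ 0.5681 -0.2479  0.144 ]
top [394 219  19  12 136]
402.3000030517578 224.39999961853027 ((7.273237705230713, 18.657434463500977), 71.56504821777344)
side [318 105   9  25 143]
321.557692527771 116.71153831481934 ((6.079599857330322, 24.71063232421875), 11.309932708740234)Traceback (most recent call last):
  File "<stdin>", line 25, in <module>
  File "<stdin>", line 25, in <genexpr>
  File "<stdin>", line 18, in mask
  File "h.py", line 9, in proj
    c=imaging.calibration(n);K=c["K"];P=c["pose"];q=P[:3,:3].T@(np.array(p)-P[:3,3])
ValueError: time passes only in moves, steps and waits
```

Cross-checks agree: the chuck axis is at about (0.535, 0.2645), the mean of top, side and bolt centres. The contact triangulates to z = 0.081 against 0.082 expected, and the holder and probe are at about (0.566, -0.247). I move above the chuck first.

Call:
{"method": "arm_command", "body": {"slide": [[1,-1,0],[1,-1,0],[1,-1,0],[1,-1,0],[1,-1,0],[1,-1,0]], "roll": [0,0,0,0,0,0], "fingers": [1,1,1,1,1,1], "newtons": 100}}

```text
time_s: 0.8
tcp_pos: [0.3256, -0.3416, 0.2319]
orientation: [[0.908, 0.42, 0.001], [0.42, -0.908, 0.001], [0.001, -0.0, -1.0]]
force: [0.2, 0.5, -0.3]
gripper_width: 0.999
grip_force: 0.0
```

Call:
{"method": "arm_command", "body": {"slide": [[1,-1,0],[1,-1,0],[1,-1,0],[1,-1,0],[1,-1,0],[1,-1,0]], "roll": [0,0,0,0,0,0], "fingers": [1,1,1,1,1,1]}}

```text
time_s: 1.3
tcp_pos: [0.3991, -0.1425, 0.2318]
orientation: [[0.907, 0.422, 0.001], [0.422, -0.907, 0.001], [0.002, -0.0, -1.0]]
force: [-0.8, -1.2, 0.9]
gripper_width: 0.999
grip_force: 0.0
```

Call:
{"method": "arm_command", "body": {"slide": [[1,-1,0],[1,-1,0],[1,-1,0],[1,-1,0],[1,-1,0],[1,-1,0]], "roll": [0,0,0,0,0,0], "fingers": [1,1,1,1,1,1]}}

```text
time_s: 1.8
tcp_pos: [0.4726, 0.0563, 0.2311]
orientation: [[0.907, 0.421, 0.001], [0.421, -0.907, 0.001], [0.001, -0.001, -1.0]]
force: [0.7, 0.1, 0.2]
gripper_width: 1.0
grip_force: 0.0
```

Call:
{"method": "arm_command", "body": {"slide": [[0.9,-1,0],[0.9,-1,0],[0.9,-1,0],[0.9,-1,0],[0.9,-1,0],[0.9,-1,0],[0.9,-1,0],[0.9,-1,0]], "roll": [-1,-1,-1,-1,-1,-1,-1,-1], "fingers": [1,1,1,1,1,1,1,1]}}

```text
time_s: 2.47
tcp_pos: [0.5321, 0.2439, 0.2307]
orientation: [[0.133, 0.991, -0.001], [0.991, -0.133, -0.001], [-0.001, -0.001, -1.0]]
force: [0.2, -0.3, 0.3]
gripper_width: 1.0
grip_force: 0.0
```

Call:
{"method": "arm_command", "body": {"slide": [[0,0,0],[0,0,0],[0,0,0],[0,0,0],[0,0,0]], "roll": [-0.5,-0.5,-0.5,-0.5,-0.5], "fingers": [1,1,1,1,1]}}

```text
time_s: 2.88
tcp_pos: [0.5321, 0.2431, 0.2311]
orientation: [[-0.378, 0.926, -0.0], [0.926, 0.378, -0.0], [-0.0, -0.0, -1.0]]
force: [-0.1, -1.4, 0.2]
gripper_width: 0.995
grip_force: 0.0
```

Call:
{"method": "arm_command", "body": {"slide": [[0.124,0.072,0.2],[0.124,0.072,0.5],[0.124,0.072,0.8],[0.124,0.072,0.8],[0.124,0.072,0.8]], "roll": [0,0,0,0,0], "fingers": [1,1,1,1,1]}}

```text
time_s: 3.3
tcp_pos: [0.5327, 0.2641, 0.1083]
orientation: [[-0.371, 0.929, -0.006], [0.929, 0.371, -0.002], [0.001, -0.006, -1.0]]
force: [0.9, -0.1, 0.9]
gripper_width: 0.999
grip_force: 0.0
```

Run:
```python
from h import *
t=imaging.capture("top");s=imaging.capture("side")
cv2.imwrite("pics/c2.png",np.hstack([crop(t,145,190,100,100,4),crop(s,195,170,100,100,4)]))
```

```text
(no output)
```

View pics/c2.png

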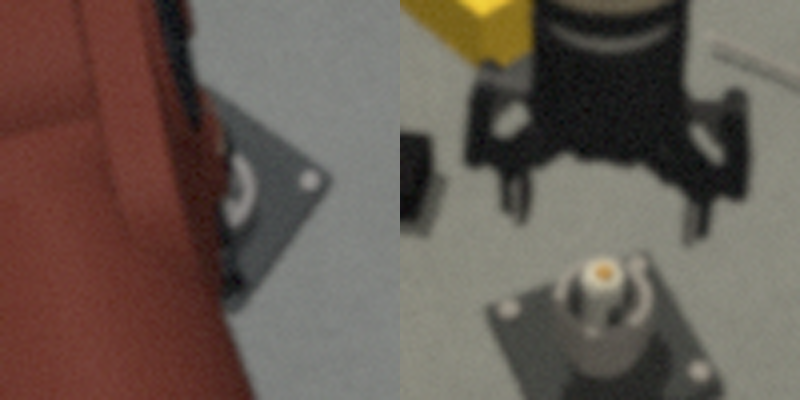

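The side crop shows open fingertips at (516,215) and (695,235). Their midpoint, column 605, lies over the sleeve centre at (605,295), so I descend.

Call:
{"method": "arm_command", "body": {"slide": [[0,0.013,0.15],[0,0.013,0.3],[0,0.013,0.45],[0,0.013,0.54],[0,0.013,0.54],[0,0.013,0.54]], "roll": [0,0,0,0,0,0], "fingers": [1,1,1,1,1,1]}}

```text
time_s: 3.9
tcp_pos: [0.5376, 0.2659, 0.032]
orientation: [[-0.373, 0.928, 0.001], [0.928, 0.373, 0.0], [-0.0, 0.001, -1.0]]
force: [0.6, 0.3, -0.2]
gripper_width: 1.0
grip_force: 0.0
```

Call:
{"method": "arm_command", "body": {"slide": [[0,0,0],[0,0,0],[0,0,0],[0,0,0],[0,0,0],[0,0,0],[0,0,0],[0,0,0]], "roll": [0,0,0,0,0,0,0,0], "fingers": [0,0,0,0,0,0,0,0], "newtons": 60}}

```text
time_s: 4.57
tcp_pos: [0.5356, 0.2651, 0.0326]
orientation: [[-0.374, 0.928, -0.002], [0.928, 0.374, -0.002], [-0.001, -0.002, -1.0]]
force: [-15.9, -8.2, 19.6]
gripper_width: 0.637
grip_force: 61.1
```

Call:
{"method": "arm_command", "body": {"slide": [[0,-0.012,0],[0,-0.012,0],[0,-0.012,0],[0,-0.012,0],[0,-0.012,0],[0,-0.012,0]], "roll": [0,0,0,0.05,0.1,0.15], "fingers": [-0.2,-0.2,-0.2,-0.2,-0.2,-0.2], "newtons": 100}}

```text
time_s: 5.07
tcp_pos: [0.5356, 0.2651, 0.033]
orientation: [[-0.222, 0.975, 0.002], [0.975, 0.222, -0.0], [-0.001, 0.002, -1.0]]
force: [-6.4, -3.4, 12.6]
gripper_width: 0.631
grip_force: 103.6
```

Run:
```python
from h import *
s=readout.read_state();print(s["moment"],s["qpos"],s["force"])
```

```text
[-0.68485178  1.76159032  0.46526799] [ 2.41358679e-01  1.56239399e-01 -2.09345132e-01  1.20370210e+00
 -7.07870279e-04  1.58857757e+00] [-6.40621362 -3.36887363 12.63633638]
```

Call:
{"method": "arm_command", "body": {"slide": [[0,0,0],[0,0,0],[0,0,0],[0,0,0],[0,0,0],[0,0,0],[0,0,0],[0,0,0]], "roll": [0.07,0.14,0.21,0.28,0.35,0.42,0.48,0.48], "fingers": [-0.2,-0.2,-0.2,-0.2,-0.2,-0.2,-0.2,-0.2]}}

```text
time_s: 5.73
tcp_pos: [0.5361, 0.2651, 0.033]
orientation: [[0.278, 0.961, 0.002], [0.961, -0.278, -0.0], [0.001, 0.002, -1.0]]
force: [-5.0, -3.7, 11.2]
gripper_width: 0.624
grip_force: 102.5
```

Run:
```python
from h import *
s=readout.read_state();print(s["moment"],s["qpos"],s["force"])
```

```text
[-0.42454141  1.35268847 -0.39414769] [ 2.41106557e-01  1.56334626e-01 -2.09235239e-01  1.20292185e+00
 -6.10400480e-04  2.09316242e+00] [-5.01313975 -3.70846064 11.18341669]
```

Call:
{"method": "arm_command", "body": {"slide": [[0,0,0],[0,0,0],[0,0,0],[0,0,0],[0,0,0]], "roll": [0.05,0.1,0.15,0.2,0.22], "fingers": [-0.2,-0.2,-0.2,-0.2,-0.2]}}

```text
time_s: 6.15
tcp_pos: [0.5363, 0.2651, 0.033]
orientation: [[0.488, 0.873, 0.003], [0.873, -0.488, -0.0], [0.001, 0.002, -1.0]]
force: [-3.1, -4.3, 11.2]
gripper_width: 0.628
grip_force: 103.5
```

Run:
```python
from h import *
s=readout.read_state();print(s["moment"],s["qpos"],s["force"])
```

```text
[-0.5581317   1.03727224  0.52052908] [ 2.41045003e-01  1.56382930e-01 -2.09142194e-01  1.20261421e+00
 -7.53519889e-04  2.32194929e+00] [-3.11212315 -4.29216743 11.16776466]
```

Call:
{"method": "arm_command", "body": {"slide": [[0,0,0],[0,0,0],[0,0,0],[0,0,0]], "roll": [0.03,0.06,0.09,0.12], "fingers": [-0.2,-0.2,-0.2,-0.2]}}

```text
time_s: 6.48
tcp_pos: [0.5364, 0.265, 0.033]
orientation: [[0.591, 0.807, 0.003], [0.807, -0.591, -0.0], [0.001, 0.003, -1.0]]
force: [-2.1, -5.4, 10.4]
gripper_width: 0.63
grip_force: 107.3
```

Run:
```python
from h import *
s=readout.read_state();print(s["moment"],s["qpos"],s["force"])
```

```text
[-0.86414369  0.82008926  4.08323349] [ 2.41197148e-01  1.56405938e-01 -2.09110623e-01  1.20242615e+00
 -1.21158302e-03  2.44388157e+00] [-2.14368445 -5.36179603 10.44338727]
```

The moment jumped to 4 N m after 58° of turn, so the hard stop is reached. I hold briefly, release and lift.

Call:
{"method": "arm_command", "body": {"slide": [[0,0,0],[0,0,0],[0,0,0],[0,0,0],[0,0,0],[0,0,0],[0,0,0],[0,0,0]], "roll": [0,0,0,0,0,0,0,0], "fingers": [-0.2,-0.2,-0.2,1,1,1,1,1]}}

```text
time_s: 7.15
tcp_pos: [0.5351, 0.2651, 0.0304]
orientation: [[0.592, 0.806, 0.0], [0.806, -0.592, 0.0], [0.0, 0.0, -1.0]]
force: [-0.2, -0.8, -1.1]
gripper_width: 1.0
grip_force: 0.0
```

Call:
{"method": "arm_command", "body": {"slide": [[0,0,-0.1],[0,0,-0.3],[0,0,-0.5],[0,0,-0.8],[0,0,-1],[0,0,-1],[0,0,-1]], "roll": [0,0,0,0,0,0,0], "fingers": [1,1,1,1,1,1,1]}}

```text
time_s: 7.73
tcp_pos: [0.5365, 0.2655, 0.1831]
orientation: [[0.592, 0.806, 0.005], [0.806, -0.592, 0.001], [0.004, 0.003, -1.0]]
force: [-0.3, -0.1, -0.2]
gripper_width: 1.003
grip_force: 0.0
```

```bash
cat > fit.py <<'E'
from h import *
from scipy.optimize import minimize
C={n:imaging.calibration(n) for n in("top","side")}
def pr(n,P):
    c=C[n];q=(np.asarray(P)-c["pose"][:3,3])@c["pose"][:3,:3]
    return np.c_[c["K"][0,0]*q[:,0]/-q[:,2]+c["K"][0,2],c["K"][1,1]*q[:,1]/q[:,2]+c["K"][1,2]]
def box(x,y,yaw,z0,z1,h=.011):
    c,s=np.cos(yaw),np.sin(yaw)
    return [[x+c*a*h-s*b*h,y+s*a*h+c*b*h,z] for a in(-1,1) for b in(-1,1) for z in(z0,z1)]
def mask(n,P,u,v,w,h):
    M=np.zeros((h*8,w*8),np.uint8);cv2.fillConvexPoly(M,cv2.convexHull(((pr(n,P)-[u,v]+.5)*8).astype(np.int32)),255)
    return cv2.GaussianBlur(cv2.resize(M,(w,h),interpolation=cv2.INTER_AREA)/255.,(0,0),.7)
E
python3 - <<'E'
from fit import *
reg={"top":(385,210,40,25),"side":(308,96,32,48)}
obs={}
for n,(u,v,w,h) in reg.items():
    g=imaging.capture(n)[v:v+h,u:u+w].max(2).astype(float); obs[n]=np.clip((150-g)/120,0,1) if n=="side" else g
# soft darkness: brightest-channel; wood/gray bg ~>100, handle ~25
for n in obs:
    if n=="top": obs[n]=np.clip((110-obs[n])/80,0,1)
    else: obs[n]=np.clip(obs[n]*120/80-.5,0,1)
for sel in(["top"],["side"],["top","side"]):
    r=[]
    for yaw in np.radians(np.arange(0,90,10)):
        f=lambda p:sum(((mask(n,box(p[0],p[1],p[2],.06,.144),*reg[n])-obs[n])**2).sum() for n in sel)
        o=minimize(f,[.566,-.247,yaw],method="Nelder-Mead",options=dict(initial_simplex=np.array([[.566,-.247,yaw],[.571,-.247,yaw],[.566,-.242,yaw],[.566,-.247,yaw+.15]])))
        r.append((o.fun,*o.x[:2],np.degrees(o.x[2])%90))
    print(sel,*[np.round(x,4) for x in sorted(r)[:4]],sep="\n")
s=readout.read_state();print(s["tcp_pos"],s["time_s"],s["force"])
t=imaging.capture("top");sd=imaging.capture("side")
cv2.imwrite("pics/c3.png",np.hstack([crop(t,380,200,50,50,8),crop(sd,295,90,50,50,8)]))
cv2.imwrite("pics/c4.png",crop(sd,195,200,100,75,8))
E
```

```text
['top']
[26.7698  0.5658 -0.2461 18.9686]
[26.7891  0.5649 -0.2457 17.715 ]
[26.8771  0.565  -0.2458 18.2135]
[26.9     0.5654 -0.2456 19.1097]
['side']
[18.4991  0.568  -0.2469 16.2199]
[18.5137  0.5678 -0.2462 16.8166]
[18.6344  0.5676 -0.2459 16.4373]
[18.6578  0.5675 -0.2464 16.7336]
['top', 'side']
[50.5263  0.5666 -0.2459 17.2869]
[50.6824  0.5662 -0.2453 17.0267]
[51.2999  0.5664 -0.2462 17.9233]
[51.3819  0.5662 -0.2462 17.0934]
[0.53475561 0.26503458 0.17953086] 7.8333 [-0.65221064  0.32195208 -0.72690409]
```

View pics/c3.png

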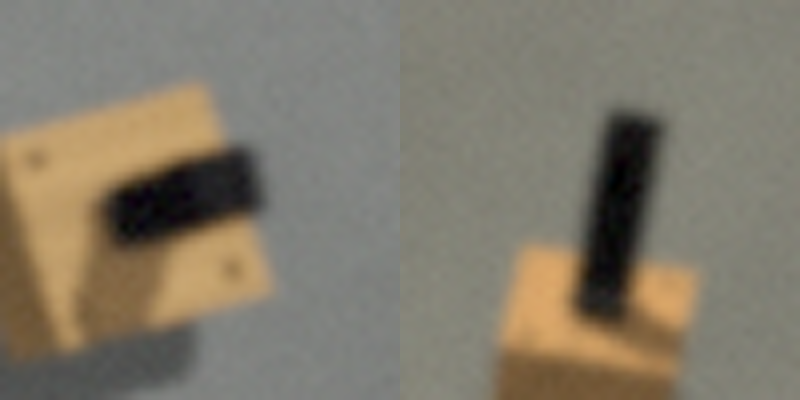

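View pics/c4.png

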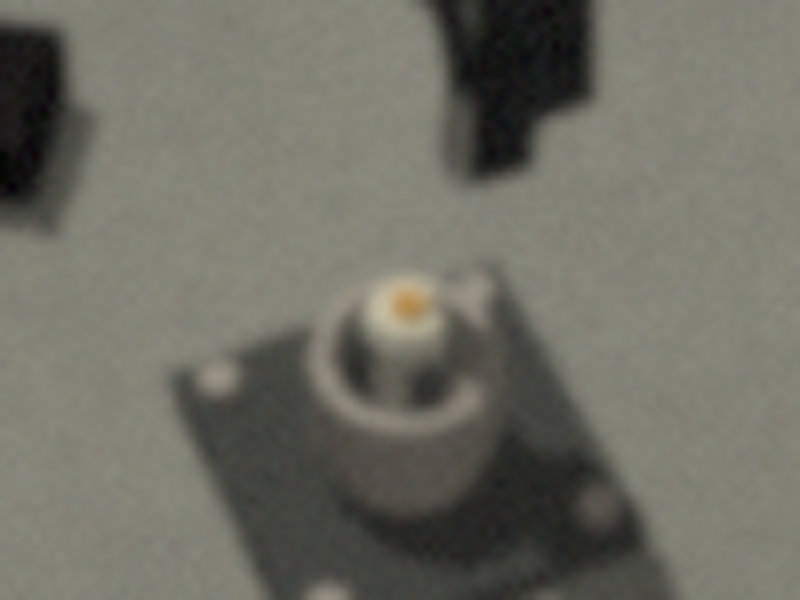

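The crops show the probe upright in the holder at top (402,224) and side (322,117), fitted at (0.567,-0.2465) with yaw about 17°. The contact is still at side pixel (246,238), centred in the chuck. I go to the probe with tool yaw 107°.

Call:
{"method": "arm_command", "body": {"slide": [[-0.25,0.21,-0.2],[-0.5,0.42,-0.2],[-0.875,0.731,-0.2],[-0.875,0.731,-0.2],[-0.875,0.731,-0.2]], "roll": [0,0,0,0,0], "fingers": [1,1,1,1,1]}}

```text
time_s: 8.35
tcp_pos: [0.5455, 0.0897, 0.2091]
orientation: [[0.594, 0.804, -0.002], [0.804, -0.594, -0.001], [-0.002, -0.0, -1.0]]
force: [1.0, -0.3, 0.5]
gripper_width: 0.998
grip_force: 0.0
```

Call:
{"method": "arm_command", "body": {"slide": [[-0.875,0.731,0],[-0.875,0.731,0],[-0.875,0.731,0],[-0.875,0.731,0],[-0.875,0.731,0]], "roll": [0,0,0,0,0], "fingers": [1,1,1,1,1]}}

```text
time_s: 8.77
tcp_pos: [0.556, -0.0818, 0.2086]
orientation: [[0.596, 0.803, -0.002], [0.803, -0.596, -0.001], [-0.002, -0.001, -1.0]]
force: [0.3, 0.6, -0.4]
gripper_width: 0.998
grip_force: 0.0
```

Call:
{"method": "arm_command", "body": {"slide": [[-0.875,0.731,0],[-0.875,0.731,0],[-0.875,0.731,0],[-0.875,0.731,0],[-0.875,0.731,0],[-0.875,0.731,0],[-0.875,0.731,0],[-0.875,0.731,0]], "roll": [-0.885,-0.885,-0.885,-0.885,-0.885,-0.885,-0.885,-0.885], "fingers": [1,1,1,1,1,1,1,1]}}

```text
time_s: 9.43
tcp_pos: [0.5668, -0.2469, 0.2087]
orientation: [[-0.295, 0.955, -0.002], [0.955, 0.295, 0.002], [0.002, -0.001, -1.0]]
force: [0.6, 0.7, -0.0]
gripper_width: 0.997
grip_force: 0.0
```

Call:
{"method": "arm_command", "body": {"slide": [[0,0,0],[0,0,0]], "roll": [0,0], "fingers": [1,1]}}

```text
time_s: 9.6
tcp_pos: [0.567, -0.2465, 0.2092]
orientation: [[-0.287, 0.958, -0.001], [0.958, 0.287, 0.001], [0.001, -0.001, -1.0]]
force: [0.3, -0.2, -0.3]
gripper_width: 0.996
grip_force: 0.0
```

Call:
{"method": "arm_command", "body": {"slide": [[0,0,0.15],[0,0,0.3],[0,0,0.5],[0,0,0.7],[0,0,0.82],[0,0,0.82],[0,0,0.82]], "roll": [0,0,0,0,0,0,0], "fingers": [1,1,1,1,1,1,1]}}

```text
time_s: 10.18
tcp_pos: [0.5665, -0.2462, 0.0864]
orientation: [[-0.288, 0.958, -0.002], [0.958, 0.288, 0.001], [0.002, -0.002, -1.0]]
force: [0.4, 0.2, 0.5]
gripper_width: 0.998
grip_force: 0.0
```

Call:
{"method": "arm_command", "body": {"slide": [[0,0,0],[0,0,0],[0,0,0],[0,0,0],[0,0,0],[0,0,0],[0,0,0],[0,0,0]], "roll": [0,0,0,0,0,0,0,0], "fingers": [-0.6,-0.6,-0.6,-0.6,-0.6,-0.6,-0.6,-0.6], "newtons": 30}}

```text
time_s: 10.85
tcp_pos: [0.5676, -0.2472, 0.088]
orientation: [[-0.289, 0.957, 0.001], [0.957, 0.289, -0.001], [-0.001, 0.001, -1.0]]
force: [-0.5, 0.4, 5.4]
gripper_width: 0.255
grip_force: 32.0
```

Call:
{"method": "arm_command", "body": {"slide": [[0,0,0],[0,0,0],[0,0,0],[0,0,0]], "roll": [0,0,0,0], "fingers": [-0.8,-0.8,-0.8,-0.8]}}

```text
time_s: 11.18
tcp_pos: [0.5676, -0.2472, 0.0881]
orientation: [[-0.289, 0.957, 0.001], [0.957, 0.289, -0.001], [-0.001, 0.001, -1.0]]
force: [-0.4, 0.8, 5.6]
gripper_width: 0.256
grip_force: 32.0
```

Opening is 21.8 mm, so the handle is gripped flat. I raise the grip force and draw it straight up.

Call:
{"method": "arm_command", "body": {"slide": [[0,0,0],[0,0,0],[0,0,-0.06],[0,0,-0.15],[0,0,-0.25],[0,0,-0.35],[0,0,-0.45],[0,0,-0.55]], "roll": [0,0,0,0,0,0,0,0], "fingers": [-0.8,-0.8,-0.8,-0.8,-0.8,-0.8,-0.8,-0.8], "newtons": 60}}

```text
time_s: 11.85
tcp_pos: [0.5672, -0.247, 0.1716]
orientation: [[-0.289, 0.957, 0.0], [0.957, 0.289, -0.0], [-0.0, 0.0, -1.0]]
force: [0.2, 0.5, -0.7]
gripper_width: 0.25
grip_force: 58.7
```

Call:
{"method": "arm_command", "body": {"slide": [[0,0,-0.1],[0,0,-0.25],[0,0,-0.4],[0,0,-0.5],[0,0,-0.5],[0,0,-0.5]], "roll": [0,0,0,0,0,0], "fingers": [-0.8,-0.8,-0.8,-0.8,-0.8,-0.8]}}

```text
time_s: 12.35
tcp_pos: [0.5676, -0.2473, 0.246]
orientation: [[-0.289, 0.957, 0.002], [0.957, 0.289, -0.001], [-0.002, 0.001, -1.0]]
force: [0.9, 0.1, -0.9]
gripper_width: 0.254
grip_force: 58.7
```

Run:
```python
from h import *
s=readout.read_state();p=s["tcp_pos"];R=s["orientation"];print(p,s["force"],s["moment"],s["gripper_width"])
print((R.T@(np.array([.5358,.265,p[2]])-p)/.15).round(3))
t=imaging.capture("top");sd=imaging.capture("side");cv2.imwrite("pics/c5.png",np.hstack([crop(t,350,170,80,80,5),crop(sd,280,40,80,80,5)]))
```

```text
[ 0.56762747 -0.24725525  0.24595355] [ 0.86776328  0.14041259 -0.90633551] [0.01852711 0.04762403 0.00671019] 0.2541501931957212
[ 3.33   0.785 -0.004]
```

View pics/c5.png

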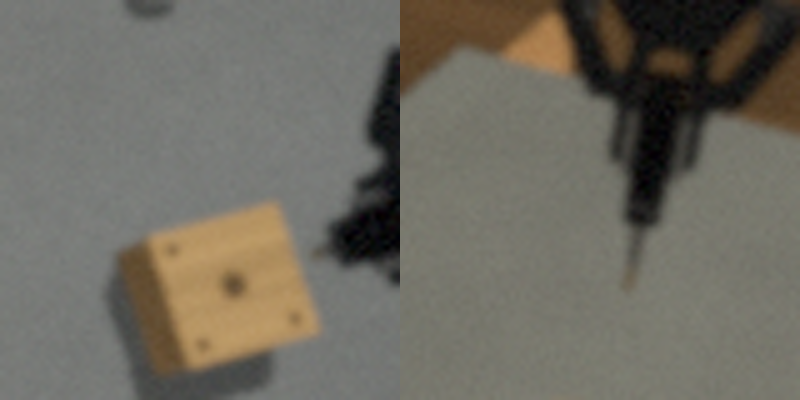

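The probe is out and upright in the grip, with its tip at side (326,98) and top (413,221). The hole at top (396.6,227) is empty. I carry it to the chuck.

Call:
{"method": "arm_command", "body": {"slide": [[0.15,0.035,0],[0.35,0.082,0],[0.6,0.141,0],[0.83,0.196,0],[0.83,0.196,0]], "roll": [0,0,0,0,0], "fingers": [-0.8,-0.8,-0.8,-0.8,-0.8]}}

```text
time_s: 12.87
tcp_pos: [0.5583, -0.1136, 0.2438]
orientation: [[-0.293, 0.956, -0.002], [0.956, 0.293, 0.003], [0.003, -0.001, -1.0]]
force: [-0.0, 0.0, -0.2]
gripper_width: 0.252
grip_force: 58.8
```

Call:
{"method": "arm_command", "body": {"slide": [[0.2,0.047,0],[0.4,0.094,0],[0.6,0.141,0],[0.83,0.196,0],[0.83,0.196,0]], "roll": [0,0,0,0,0], "fingers": [-0.8,-0.8,-0.8,-0.8,-0.8]}}

```text
time_s: 13.28
tcp_pos: [0.5501, 0.0136, 0.2436]
orientation: [[-0.293, 0.956, -0.002], [0.956, 0.293, 0.002], [0.003, -0.001, -1.0]]
force: [0.0, -0.1, -1.2]
gripper_width: 0.251
grip_force: 58.8
```

Call:
{"method": "arm_command", "body": {"slide": [[0.2,0.047,0],[0.4,0.094,0],[0.6,0.141,0],[0.83,0.196,0],[0.83,0.196,0]], "roll": [0,0,0,0,0], "fingers": [-0.8,-0.8,-0.8,-0.8,-0.8]}}

```text
time_s: 13.7
tcp_pos: [0.5421, 0.1408, 0.2435]
orientation: [[-0.293, 0.956, -0.002], [0.956, 0.293, 0.002], [0.002, -0.002, -1.0]]
force: [-0.9, -0.1, -0.7]
gripper_width: 0.252
grip_force: 58.9
```

Call:
{"method": "arm_command", "body": {"slide": [[0.2,0.047,0.05],[0.4,0.094,0.1],[0.6,0.141,0.2],[0.75,0.18,0.3],[0.83,0.196,0.35],[0.83,0.196,0.35],[0.83,0.196,0.35]], "roll": [0,0,0,0,0,0,0], "fingers": [-0.8,-0.8,-0.8,-0.8,-0.8,-0.8,-0.8]}}

```text
time_s: 14.28
tcp_pos: [0.535, 0.2633, 0.1912]
orientation: [[-0.29, 0.957, -0.002], [0.957, 0.29, -0.001], [-0.0, -0.002, -1.0]]
force: [0.2, -0.2, -0.8]
gripper_width: 0.247
grip_force: 58.9
```

Run:
```python
from fit import *
s=readout.read_state();p=s["tcp_pos"];R=s["orientation"];print(s["time_s"],p,s["force"],s["gripper_width"])
print((R.T@(np.array([.5358,.265,p[2]])-p)/.15).round(3))
print("predicted tip/contact/handle bottom px side",pr("side",[p-[0,0,.074],[.5358,.265,.082],p-[0,0,.028]]).round(1))
# old tip measurement check
print("old tip tri",tri(("side",325.4,97.2),("top",412.8,220.4)),"hole",at("top",396.2,226.6,.06))
sd=imaging.capture("side");cv2.imwrite("pics/c6.png",crop(sd,205,170,80,80,7))
```

```text
14.2833 [0.53504812 0.2633154  0.19120709] [ 0.15436379 -0.20508486 -0.78117135] 0.24697051663151598
[ 0.009  0.008 -0.   ]
predicted tip/contact/handle bottom px side [[246.6 227.5]
 [245.7 237.7]
 [246.9 213.6]]
old tip tri [ 0.5673 -0.2474  0.1697] hole [ 0.5654 -0.2455  0.06  ]
```

View pics/c6.png

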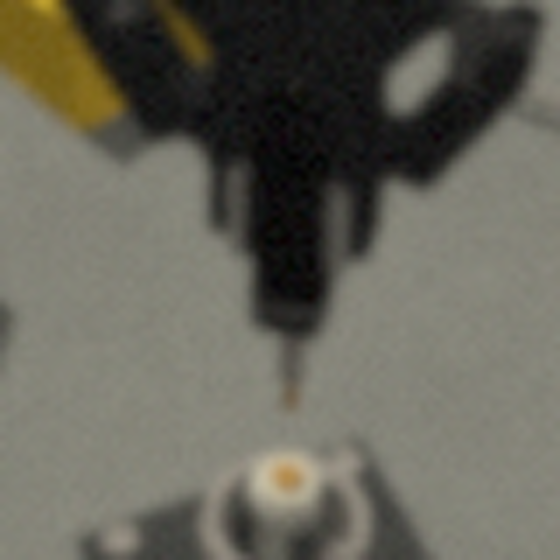

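Tip at side (246,227.5) and contact at (246,238) both match the predictions within 0.5 px. I close the small lateral offset and descend slowly.

Call:
{"method": "arm_command", "body": {"slide": [[0.009,0.008,0.03],[0.009,0.008,0.08],[0.009,0.008,0.12],[0.009,0.008,0.16],[0.009,0.008,0.18],[0.009,0.008,0.18],[0.009,0.008,0.18]], "roll": [0,0,0,0,0,0,0], "fingers": [-0.8,-0.8,-0.8,-0.8,-0.8,-0.8,-0.8]}}

```text
time_s: 14.92
tcp_pos: [0.5363, 0.2652, 0.1651]
orientation: [[-0.289, 0.957, -0.0], [0.957, 0.289, -0.0], [-0.0, -0.0, -1.0]]
force: [-0.8, -0.6, -0.5]
gripper_width: 0.251
grip_force: 58.9
```

Call:
{"method": "arm_command", "body": {"slide": [[0,0,0.01],[0,0,0.02],[0,0,0.03],[0,0,0.04],[0,0,0.05],[0,0,0.06],[0,0,0.06],[0,0,0.06]], "roll": [0,0,0,0,0,0,0,0], "fingers": [-0.8,-0.8,-0.8,-0.8,-0.8,-0.8,-0.8,-0.8]}}

```text
time_s: 15.58
tcp_pos: [0.5364, 0.2653, 0.1562]
orientation: [[-0.289, 0.957, -0.0], [0.957, 0.289, -0.0], [-0.0, -0.0, -1.0]]
force: [0.2, 0.7, -0.9]
gripper_width: 0.246
grip_force: 58.9
```

Call:
{"method": "arm_command", "body": {"slide": [[0,0,0.005],[0,0,0.01],[0,0,0.015],[0,0,0.02],[0,0,0.02],[0,0,0.02]], "roll": [0,0,0,0,0,0], "fingers": [-0.8,-0.8,-0.8,-0.8,-0.8,-0.8]}}

```text
time_s: 16.08
tcp_pos: [0.5365, 0.2654, 0.1534]
orientation: [[-0.289, 0.957, 0.0], [0.957, 0.289, -0.0], [-0.0, 0.0, -1.0]]
force: [0.2, 0.3, 0.9]
gripper_width: 0.248
grip_force: 58.9
```

Call:
{"method": "arm_command", "body": {"slide": [[0,0,0],[0,0,0]], "roll": [0,0], "fingers": [-0.8,-0.8]}}

```text
time_s: 16.25
tcp_pos: [0.5365, 0.2654, 0.1534]
orientation: [[-0.289, 0.957, 0.0], [0.957, 0.289, -0.0], [-0.0, 0.0, -1.0]]
force: [-0.5, -0.7, 0.6]
gripper_width: 0.248
grip_force: 58.9
```

Call:
{"method": "arm_command", "body": {"slide": [[0,0,0.005],[0,0,0.01],[0,0,0.015],[0,0,0.02],[0,0,0.02],[0,0,0.02]], "roll": [0,0,0,0,0,0], "fingers": [-0.8,-0.8,-0.8,-0.8,-0.8,-0.8]}}

```text
time_s: 16.75
tcp_pos: [0.5365, 0.2654, 0.1503]
orientation: [[-0.289, 0.957, 0.0], [0.957, 0.289, -0.0], [-0.0, 0.0, -1.0]]
force: [0.6, -1.0, 2.4]
gripper_width: 0.249
grip_force: 59.0
```

Call:
{"method": "arm_command", "body": {"slide": [[0,0,0],[0,0,0],[0,0,0],[0,0,0]], "roll": [0,0,0,0], "fingers": [-0.8,-0.8,-0.8,-0.8]}}

```text
time_s: 17.08
tcp_pos: [0.5365, 0.2654, 0.1503]
orientation: [[-0.289, 0.957, 0.0], [0.957, 0.289, -0.0], [-0.0, 0.0, -1.0]]
force: [-0.7, -0.1, 3.0]
gripper_width: 0.253
grip_force: 59.0
```

Run:
```python
from fit import *
F=[]
for i in range(12):
    sd=imaging.capture("side");s=readout.read_state();F.append(s["force"])
print(np.mean(F,0),s["tcp_pos"],s["time_s"]);cv2.imwrite("pics/c7.png",crop(sd,205,180,80,75,8))
```

```text
[ 0.05947226 -0.16380485  2.01506799] [0.53643593 0.2653684  0.15025534] 17.6833
```

View pics/c7.png

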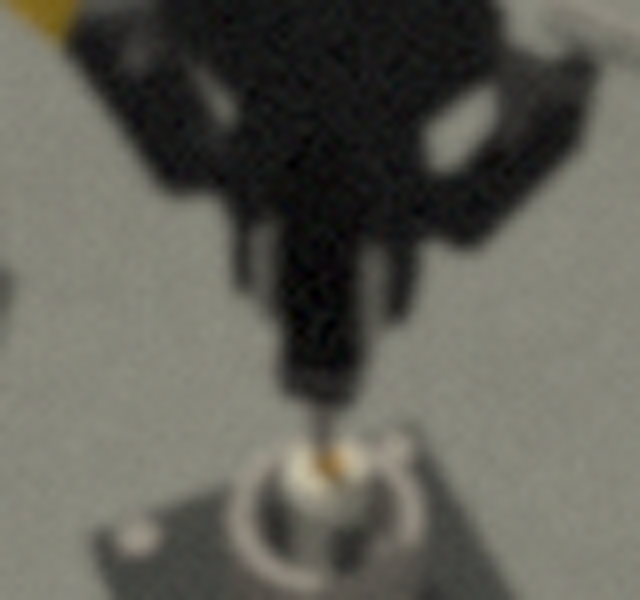

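The tip sits on the brass at about (325,460), within roughly 1.5 mm of its centre at (328,465). The mean push is 2.0 N plus about 0.75 N of probe weight, so about 2.8 N and close to half travel. The probe is upright with the fingers well clear of the coupler. I hand in.

```bash
python3 -c "
from station import bot
print(bot.close_job())"
```

```text
the job is handed in; nothing more can be done
None
```

I turned the sleeve to its hard stop, then handed in with the probe held upright on the contact, its tip about half way in at roughly 2.8 N by my readings; no verdict came back.

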